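Take up the handwheel's slack and feed the specimen one mark

ROBOT

A 7-joint arm with a two-finger parallel gripper is mounted at the origin on a cart in front of the work surface, level with it; the furniture and walls round the work are solid. World frame = base frame: x ahead of the robot, y to its left, z up, the work surface at z = 0. Lengths are in m, angles in rad, forces in N, time in s.
With the tool pointing down it reaches from about 0.35 to 0.9 m from the base axis. Payload 19.9 kg.
Tool frame: the origin (TCP) lies at the very end of the fingers, on their centre line; the grasp point (between the pads) lies 19 mm behind it; z points along the fingers, y is the direction in which the jaws open and shut (so a half turn about z gives the same grasp; the last joint's range is limited). The gripper opens to 85 mm and grips with 20 to 120 N. Pads are 22 mm wide; open, the fingers measure 114 mm over their backs; the gripper's body (76 mm by 85 mm) begins 54 mm behind the grasp point. The pads swing forward as they close: fully open they stand 13 mm farther back than shut.
Start: joints at [-1.304, 0.417, -0.01, 1.614, 0.005, 1.111, -0.053], TCP at [0.19, 0.595, 0.231] pointing down, gripper open.
Joint ranges: [-2.81, 2.81], [-0.39, 2.02], [-1.27, 1.25], [0.06, 2.57], [-1.19, 4.33], [0.19, 2], [-2.82, 2.82]. Speed limits (rad/s): [1.89, 1.89, 2.39, 2.39, 3.01, 3.01, 3.01].

INTERFACE

Orientations are given as a unit quaternion [w, x, y, z].
In Python, from bench import read_state, optics, arm gives the robot as it stands. The module is installed in compiled form; this text tells all that it offers.
- The arm moves only by the tool drive_tool, never from a script. Its argument "deltas" is one flat list of numbers, 7 for each row, row after row: the shift along the tool's x, y, z in mm, then the turn, a rotation vector about the tool's x, y, z in degrees, then the finger opening in mm, from 0 to 85.4. A call has 1 to 8 rows; each row shifts and turns the commanded pose from where the row before left it, along the tool's axes as they then stand; what a row does not reach is not made up. A row lasts 1/12 s, in which the tool goes at most 41.7 mm and 7.16 degrees, less where a joint would pass 70% of its speed; a pose out of reach is approached as far as the arm can. A call with a gripper value outside its range is refused whole. The fingers move at their own pace and stop on an object; the grip force is fixed at half the most. Time passes only in rows, so rows that do not move let the fingers close. It gives the time, the measured TCP pose, the force and the opening at its end, in the units of the state.
- read_state(): the state, without advancing time (a new reading comes with each control period).
- optics.read_camera(name): name is "side" or "top"; returns the picture (420x560x3 uint8, blue, green, red); there is no depth.
- optics.calibration(name): a dict with "fovy" (degrees; the focal length in pixels is half the picture's height over the tangent of half this angle, whatever the lens; pixels are square), "cx", "cy" (the principal point, pixels), "rvec" (rotation vector, rad) and "tvec" (3), from world to camera coordinates, as OpenCV has them. Camera axes: x right, y down, z forward; pixel columns grow to the right and rows downward; lengths in m; the calibration is good to about 2 mm. A picture is of the moment at which its call begins. calibration takes no time and is no camera call.
- arm.job_done(): hands the job in, once; it reports no verdict.
The state is a dict: "t": time; "joint_pos": joint angles; "joint_velocities": joint speeds; "tau": joint torques, N m; "position": TCP position; "tool_rot": TCP orientation; "force": force on the tool from outside, world axes, zero at the start; "moment": the same for the moment, N m; "gripper_width": finger opening in m.
Only numpy, scipy, OpenCV 4.12 (cv2) and the standard library are available. Lean on these libraries where they do the work, as an engineer would, in place of code of your own. Each camera call takes 0.05 s, during which the arm holds its last target. There are 200 camera calls.

TASK

Of the two small feed stages on the table, use the one whose carriage holds the plain round resin mount: turn its handwheel clockwise (seen from above) to feed the carriage away from the wheel by one mark, 25 mm, so that its pointer ends at the middle of the three marks. The wheel has slack and turns some way before the carriage starts, so take that up first and count the turn only from where the carriage starts to move. Move the carriage by the wheel alone, never by pushing it, leave the other stage alone, and let go at the end.

Things in the scene. Friction and masses are not known exactly. Their poses are not given: they have to be found in the camera images.
- mount_stage: Feed stage to use, fixed: aluminium plate 170x80x12 mm, grey gearbox (44x44, top 51 above the table), black handwheel over it, steel carriage holding a plain black resin disc (30 across, 17 high). Origin: centre of the plate's underside; +x from gearbox to far end, the feed direction. Wheel axis upright at x -55, y 0. Three black marks on both plate edges, x 0, 25, 50 mm.
- mount_carriage: Its steel carriage, 40x50 mm (x, y), top with the disc 47 mm above the table. Axes as the stage's; origin under its middle and its two side pointers, at table level: it coincides with the stage's origin at the start (first mark) and moves along the stage's +x as it is fed; 25 mm is the middle mark, 50 mm the end stop. Friction holds it where it is left.
- mount_wheel_grip (a point): Centre of its wheel, 74 mm above the table: round rim 56 mm across, 12 thick, can be gripped across from above at any angle. Clockwise from above it first runs slack, carriage at rest, for 0.25 to 0.85 rad (varies), then feeds 40 mm per rad: 25 mm is 0.625 rad (36 deg, one of the ten bright dots). Takes 0.1 N m. Turned back, it runs through the slack before it pulls the carriage back.
- bush_stage: The other stage, same make and size, to be left alone: its carriage holds a stepped bright steel bush, 24 mm across, 18 mm high. Origin and axes as on the first. The two stand side by side, either one on the left, each turned up to 20 degrees from straight ahead.

How it is judged:
At the end, for the whole second after the job is handed in: The carriage with the resin mount rests 25 mm (within 7 mm either way) from its first mark, the pointer at the middle mark, and the wheel is released (x of mount_carriage in the frame of mount_stage between 0.018 and 0.032 m and linear speed of mount_carriage below 0.01 m/s); the robot touches nothing.
It fails at once if the robot pushes the carriage or the mount instead of turning the wheel (more than 3 N) (contact force between any of the fingers, the arm and mount_carriage above 3 N).
It fails at once if the robot presses on the other stage (more than 3 N) (contact force between any of the fingers, the arm and bush_stage above 3 N).
It also fails if it takes over 38 s, if anything falls off the work surface, if the arm or the gripper's body presses on something with over 40 N, if the wrist force passes 120 N, or if a joint passes its speed limit or range.

## Working session

There is one attempt and no reset: what is moved stays moved. The work goes in short steps, Python scripts to look and compute and a tool call to move; the robot and the scene stay as the last step left them, time stands still between calls to the robot, and variables do not carry over. Pictures are saved under pics/ and viewed, about 8 in all and at most 12, crops included, and the job is handed in when it is done.

Besides the shell and the picture viewer there is one more tool, called as name(argument=value, ...) on one line, values as JSON. drive_tool: Moves the arm, as the interface text tells. Its arguments: {"type":"object","properties":{"deltas":{"type":"array"}},"required":["deltas"]}

```bash
mkdir -p pics
cat > h.py <<'E'
import numpy as np, cv2
from bench import read_state, optics, arm
def cal(n):
    c=optics.calibration(n); f=210/np.tan(np.radians(c["fovy"])/2)
    K=np.array([[f,0,c["cx"]],[0,f,c["cy"]],[0,0,1]]); R=cv2.Rodrigues(np.array(c["rvec"],float))[0]
    return K,R,np.array(c["tvec"],float).ravel()
def ray(n,uv,z):
    K,R,t=cal(n); o=-R.T@t; d=R.T@np.linalg.solve(K,[uv[0],uv[1],1.]); return o+d*(z-o[2])/d[2]
def proj(n,p):
    K,R,t=cal(n); q=K@(R@np.asarray(p,float)+t); return q[:2]/q[2]
E
python3 - <<'E'
from h import *
for n in("top","side"):
    im=optics.read_camera(n); cv2.imwrite(f"pics/{n}0.png",im); K,R,t=cal(n); print(n,K[0,0],-R.T@t,R[2], optics.calibration(n))
s=read_state(); print(s["t"],s["position"],s["tool_rot"],s["gripper_width"])
E
```

```text
top 506.24072607417907 [0.41484738 0.18595969 0.91936577] [ 0.09996475 -0.00514123 -0.9949777 ] {'fovy': 45.05953895352308, 'cx': 278.9708175473014, 'cy': 208.54394742394643, 'rvec': array([ 2.14214752, -2.20101802,  0.11301137]), 'tvec': array([0.19495103, 0.49962097, 0.87423439])}
side 530.2016497125721 [ 0.4999268  -0.62821861  0.61129752] [-0.00214686  0.84334286 -0.53737157] {'fovy': 43.2146318877145, 'cx': 275.6155734298531, 'cy': 216.55604480044988, 'rvec': array([ 2.13811268e+00,  2.47047508e-03, -1.63055214e-03]), 'tvec': array([-0.49828433,  0.17738244,  0.85937086])}
0.1 [0.18986951 0.59514763 0.230727  ] [-3.67370199e-05  1.53796335e-01  9.88102421e-01 -5.40834921e-04] 0.08518635510663519
```

View pics/top0.png

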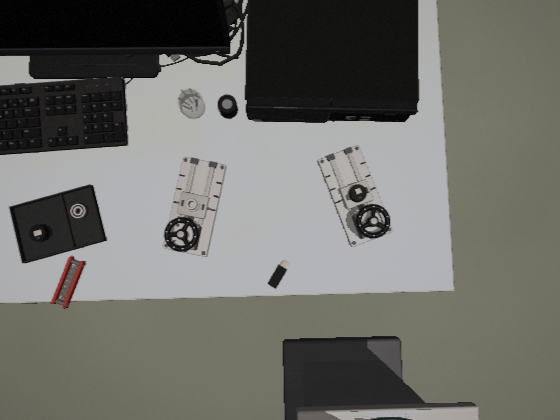

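View pics/side0.png

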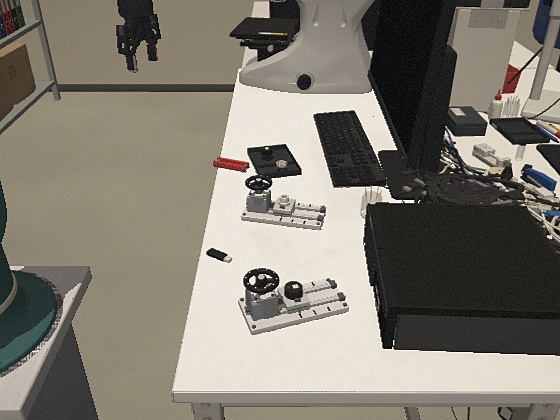

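The top view shows the resin stage on the right: wheel at about (373,221), disc at (357,193). In the side view it is the nearer stage, with its wheel at (262,281) and disc at (293,290). Next I'll measure these precisely.

Run:
```python
from h import *
top=cv2.imread("pics/top0.png"); side=cv2.imread("pics/side0.png")
def blobs(im,x0,y0,x1,y1,th):
    m=(im[y0:y1,x0:x1].max(2)<th).astype(np.uint8)
    cs,_=cv2.findContours(m,cv2.RETR_EXTERNAL,cv2.CHAIN_APPROX_NONE)
    for c in cs:
        if cv2.contourArea(c)>40:
            e=cv2.fitEllipse(cv2.convexHull(c)); print("  ",cv2.contourArea(c),np.array(e[0])+[x0,y0],e[1],e[2],np.array(cv2.boundingRect(c))+[x0,y0,0,0])
for th in(40,60):
    print("top",th);blobs(top,310,140,400,255,th)
    print("side",th);blobs(side,230,255,352,340,th)
# plate: bright-neutral vs table -> show
crop=cv2.resize(top[140:255,305:405],None,fx=5,fy=5,interpolation=cv2.INTER_CUBIC)
c2=cv2.resize(side[255:340,230:355],None,fx=6,fy=6,interpolation=cv2.INTER_CUBIC)
cv2.imwrite("pics/tc.png",crop);cv2.imwrite("pics/sc.png",c2)
for uv,z in(((373,221),.08),((357,193),.047)): print("top",ray("top",uv,z))
for uv,z in(((262,281),.08),((293,288),.047)): print("side",ray("side",uv,z))
```

```text
top 40
   798.0 [371.87535477 220.71767426] (33.17530059814453, 34.88508987426758) 106.18192291259766 [355 205  35  33]
   202.0 [357.11793518 193.0224762 ] (16.033998489379883, 17.28730583190918) 54.99164581298828 [349 185  18  17]
side 40
   96.0 [293.01036453 290.2097168 ] (17.65799903869629, 19.251493453979492) 85.9528579711914 [285 282  17  18]
   598.0 [261.02708054 280.86948395] (25.2746524810791, 34.66901779174805) 88.21743774414062 [244 269  35  26]
top 60
   918.0 [370.47503281 220.92490387] (36.373023986816406, 37.65498733520508) 134.97601318359375 [352 204  38  35]
   216.0 [357.23232651 192.88552856] (16.376693725585938, 18.554685592651367) 75.85865783691406 [348 185  20  17]
side 60
   243.0 [293.43629074 291.01397324] (18.011133193969727, 21.002267837524414) 163.52134704589844 [285 281  18  21]
   652.0 [261.00781059 280.87811279] (25.733171463012695, 35.28219223022461) 89.61901092529297 [244 268  35  27]
top [0.47414682 0.02587107 0.08      ]
top [0.52597504 0.04515154 0.047     ]
side [0.47693608 0.01774057 0.08      ]
side [0.52661888 0.0400893  0.047     ]
```

View pics/tc.png

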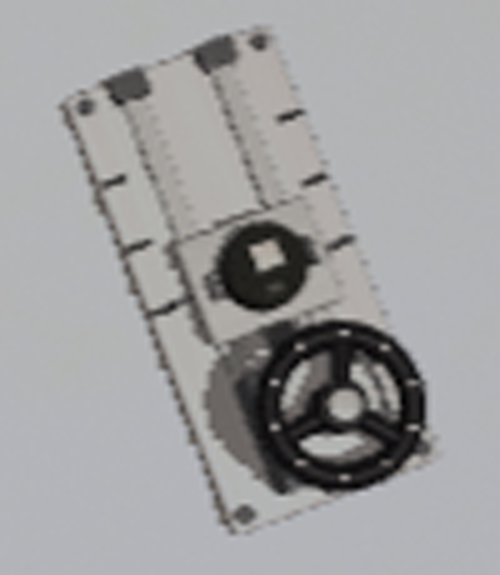

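View pics/sc.png

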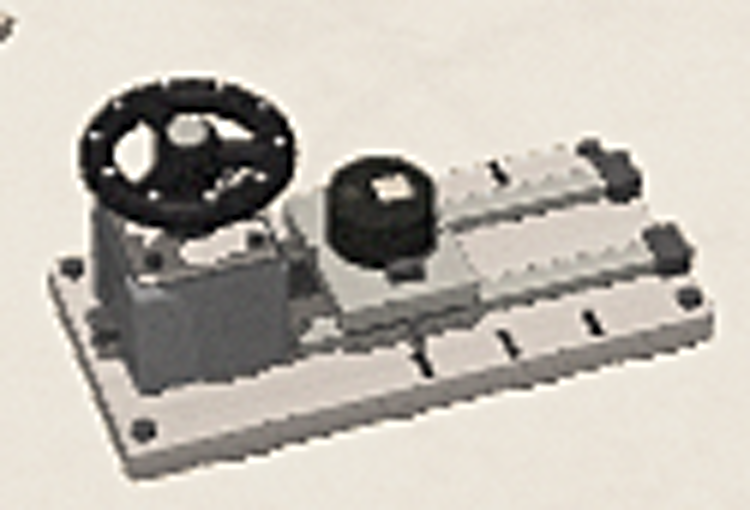

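The top crop gives the three mark pairs on the plate edges and the round wheel at about (373.4,221). In the side crop the near-edge marks and the disc are in clear view, so they can serve as feedback during the turn. Now I'll compute the stage frame and triangulate the wheel.

Run:
```python
from h import *
from scipy.spatial.transform import Rotation as Ro
g=lambda p:np.array(p)/5+[305-.4,140-.4]
R_=[ (342,243),(315,180),(290,116)]; L=[(167,308),(137,246),(112,181)]
R_=[ray("top",g(p),.012) for p in R_]; L=[ray("top",g(p),.012) for p in L]
m=[(a+b)/2 for a,b in zip(R_,L)]; print(np.round(m,4)); 
print("gaps",np.linalg.norm(m[1]-m[0]),np.linalg.norm(m[2]-m[1]),"width",np.linalg.norm(R_[0]-L[0]))
d=m[2]-m[0]; y1=np.mean(np.array(L)-R_,0)
yaw=np.arctan2(d[1],d[0]); yaw2=np.arctan2(-y1[0],y1[1]); print("yaw",np.degrees([yaw,yaw2]))
yaw=(yaw+yaw2)/2;ux=np.array([np.cos(yaw),np.sin(yaw),0]); o=m[1]-.025*ux; print("origin",o,"wheel pred",o-.055*ux)
# triangulate wheel
P=[]
for n in("top","side"):
    K,R,t=cal(n);P.append(K@np.c_[R,t])
w=cv2.triangulatePoints(*P,np.array([373.1,220.8]),np.array([261.1,280.7])).ravel(); print("tri wheel",w[:3]/w[3])
for n,uv in(("top",(373.1,220.8)),("side",(261.1,280.7))): print(n,ray(n,uv,.077))
# side marks
h=lambda p:np.array(p)/6+[230-.4,255-.4]
s=[ray("side",h(p),.012) for p in((422,358),(510,345),(595,324))]; print("side marks",np.round(s,4),"top R",np.round(R_,4))
st=read_state();T=Ro.from_quat(np.roll(st["tool_rot"],-1)).as_matrix();print(T)
```

```text
[[0.5274 0.0423 0.012 ]
 [0.5505 0.0517 0.012 ]
 [0.5744 0.0598 0.012 ]]
gaps 0.024906362160267006 0.025233385856890212 width 0.06789735835253301
yaw [20.39115213 18.80672202]
origin [0.52695717 0.04327221 0.012     ] wheel pred [0.47514366 0.02482334 0.012     ]
tri wheel [0.47506693 0.02471933 0.07484357]
top [0.47468862 0.02511664 0.077     ]
side [0.47537001 0.0221238  0.077     ]
side marks [[0.5379 0.0157 0.012 ]
 [0.5622 0.0209 0.012 ]
 [0.5861 0.0294 0.012 ]] top R [[0.5384 0.0102 0.012 ]
 [0.5617 0.0189 0.012 ]
 [0.5855 0.027  0.012 ]]
[[-9.52693372e-01  3.03933021e-01 -2.38956734e-04]
 [ 3.03933101e-01  9.52692790e-01 -1.05750055e-03]
 [-9.37569806e-05 -1.08010063e-03 -9.99999412e-01]]
```

drive_tool(deltas=[0,0,0,0,0,6,85,0,0,0,0,0,6,85,0,0,0,0,0,6,85,0,0,0,0,0,6,85,-18,-7,0,0,0,0,85,-36,-14,0,0,0,0,85,-36,-14,0,0,0,0,85,-36,-14,0,0,0,0,85])

```text
t: 0.77
position: [0.2517, 0.4733, 0.2308]
tool_rot: [0.0, 0.356, 0.935, -0.0]
force: [1.8, -0.2, -0.7]
gripper_width: 0.0851
```

drive_tool(deltas=[-36,-14,0,0,0,0,85,-36,-14,0,0,0,0,85,-36,-14,0,0,0,0,85,-36,-14,0,0,0,0,85,-36,-14,0,0,0,0,85,-36,-14,0,0,0,0,85,-36,-14,0,0,0,0,85,-36,-14,0,0,0,0,85])

```text
t: 1.43
position: [0.3923, 0.198, 0.2313]
tool_rot: [-0.0, 0.356, 0.935, 0.0]
force: [1.0, 0.4, 0.9]
gripper_width: 0.0853
```

```bash
cat > go.py <<'E'
from h import *
from scipy.spatial.transform import Rotation as Ro
def rel(target):
    st=read_state();T=Ro.from_quat(np.roll(st["tool_rot"],-1)).as_matrix()
    print("t",st["t"],"pos",np.round(st["position"],4),"jaw",np.degrees(np.arctan2(T[1,1],T[0,1])),"z",T[:,2],"q",np.round(st["joint_pos"],2),"w",st["gripper_width"],"F",np.round(st["force"],1),np.round(st["moment"],2))
    print("delta mm",1000*T.T@(np.array(target)-st["position"]))
E
python3 -c "
from go import *
rel([.475,.0248,.055])"
```

```text
t 1.4333 pos [0.3923 0.198  0.2313] jaw 48.31322253648038 z [-7.63940708e-06  1.94960175e-04 -9.99999981e-01] q [-0.86  0.08  0.34  2.06 -0.03  1.01  0.34] w 0.08525394873002577 F [1.  0.4 0.9] [ 0.02 -0.09 -0.02]
delta mm [-176.93773301  -74.35899348  176.30217948]
```

drive_tool(deltas=[-35.4,-14.9,0,0,0,0,85,-35.4,-14.9,0,0,0,0,85,-35.4,-14.9,0,0,0,0,85,-35.4,-14.9,0,0,0,0,85,-35.4,-14.9,0,0,0,0,85,0,0,40,0,0,0,85,0,0,35,0,0,0,85,0,0,0,0,0,0,85])

```text
t: 2.1
position: [0.4717, 0.0257, 0.1514]
tool_rot: [-0.003, 0.356, 0.934, -0.002]
force: [-1.3, 0.2, -1.5]
gripper_width: 0.0846
```

Run:
```python
from go import *
rel([.475,.0248,.055])
a=optics.read_camera("side"); b=optics.read_camera("top")
cv2.imwrite("pics/s1.png",a);cv2.imwrite("pics/t1.png",b)
c=np.hstack([cv2.resize(a[190:350,200:360],(400,400)),cv2.resize(b[120:280,290:450],(400,400))]);cv2.imwrite("pics/c1.png",c)
```

```text
t 2.1 pos [0.4717 0.0257 0.1514] jaw 48.25213405666461 z [-0.00749374 -0.00236537 -0.99996912] q [-0.56  0.28  0.5   2.07 -0.17  0.84  0.89] w 0.08461719347220059 F [-1.3  0.2 -1.5] [ 0.04  0.14 -0.03]
delta mm [-3.45349971  2.2406129  96.40800172]
```

View pics/c1.png

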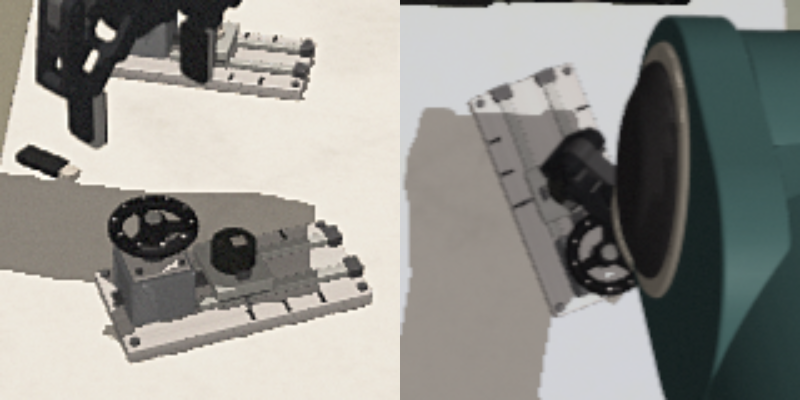

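```bash
python3 -c "
from go import *
for z in(.151,.16,.165): print(proj('side',[.4717,.0257,z]))"
```

```text
[257.99275458 240.953603  ]
[257.88422936 236.03416353]
[257.82336441 233.27515984]
```

drive_tool(deltas=[0,0,0,0,0,0,85,0,0,15,0,0,0,85,0,0,15,0,0,0,85,0,0,0,0,0,0,85])

```text
t: 2.53
position: [0.4745, 0.0271, 0.1264]
tool_rot: [-0.0, 0.355, 0.935, 0.0]
force: [-0.9, 0.1, -1.6]
gripper_width: 0.0849
```

```bash
python3 -c "
from go import *
rel([.475,.0248,.055])"
```

```text
t 2.5333 pos [0.4745 0.0271 0.1264] jaw 48.37113770615706 z [ 2.20444013e-05  3.18512074e-04 -9.99999949e-01] q [-0.54  0.32  0.49  2.09 -0.21  0.78  0.92] w 0.08486368171843033 F [-0.9  0.1 -1.6] [0.02 0.03 0.08]
delta mm [-1.87288899 -1.39471425 71.41229969]
```

drive_tool(deltas=[-1.9,-1.4,14,0,0,0,85,0,0,20,0,0,0,85,0,0,20,0,0,0,85,0,0,12,0,0,0,85,0,0,8,0,0,0,85,0,0,0,0,0,0,85])

```text
t: 3.03
position: [0.4754, 0.0245, 0.0526]
tool_rot: [-0.0, 0.356, 0.935, 0.0]
force: [-0.5, 0.1, 0.5]
gripper_width: 0.0851
```

Run:
```python
from go import *
rel([.475,.0248,.052])
a=optics.read_camera("side");cv2.imwrite("pics/s2.png",a)
cv2.imwrite("pics/c2.png",cv2.resize(a[200:345,210:370],(640,580)))
```

```text
t 3.0333 pos [0.4754 0.0245 0.0526] jaw 48.3352023640851 z [-3.01090122e-05  1.68288603e-04 -9.99999985e-01] q [-0.47  0.46  0.42  2.12 -0.31  0.62  1.02] w 0.08506405105776749 F [-0.5  0.1  0.5] [0.03 0.03 0.  ]
delta mm [ 0.4965629  -0.0023767   0.59658534]
```

View pics/c2.png

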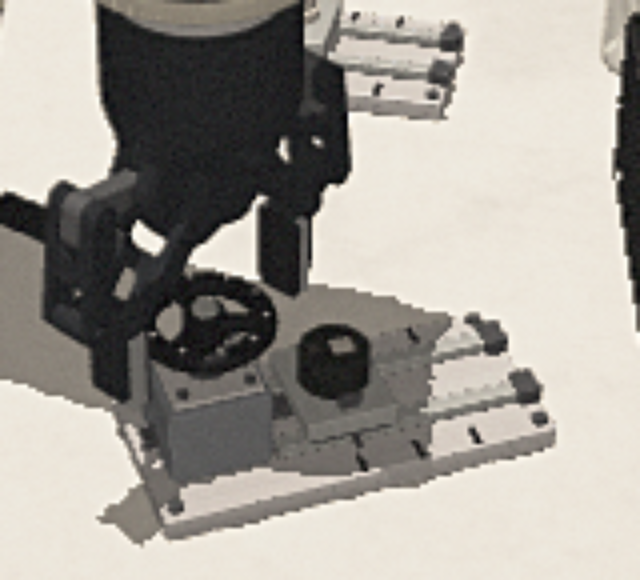

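The fingers straddle the rim and the carriage and its marks stay visible. Closing now.

drive_tool(deltas=[0,0,0,0,0,0,45,0,0,0,0,0,0,45,0,0,0,0,0,0,45,0,0,0,0,0,0,45,0,0,0,0,0,0,45,0,0,0,0,0,0,45])

```text
t: 3.58
position: [0.4761, 0.0246, 0.0536]
tool_rot: [0.001, 0.356, 0.935, 0.001]
force: [-3.5, 1.8, 16.7]
gripper_width: 0.054
```

```bash
cat >> go.py <<'E'
def disc(tag):
    """carriage travel along stage x from the disc in the side view; z of disc ~ .047"""
    a=optics.read_camera("side"); cv2.imwrite(f"pics/{tag}.png",a)
    r=cv2.imread("pics/s2.png")[275:308,278:304]  # disc template (arm at rest, shadowed)
    m=cv2.matchTemplate(a[255:315,270:345],r,cv2.TM_CCOEFF_NORMED)
    _,v,_,(x,y)=cv2.minMaxLoc(m)
    def sub(f,i): 
        if not 0<i<len(f)-1: return i
        return i+(f[i-1]-f[i+1])/(2*(f[i-1]-2*f[i]+f[i+1]))
    u=np.array([sub(m[y],x)+270+13,sub(m[:,x],y)+255+16.5])
    yaw=np.radians(19.6);ux=np.array([np.cos(yaw),np.sin(yaw),0])
    d=ray("side",u,.042)-ray("side",(291,291.5),.042)
    print("px",u,"score",v,"travel mm",1000*d@ux,"lateral",1000*(d@[-ux[1],ux[0],0]))
E
python3 -c "
from go import *
rel([.475,.0248,.052]);disc('s3')"
```

```text
t 3.5833 pos [0.4761 0.0246 0.0536] jaw 48.325154808645536 z [ 2.09673759e-03  9.61360524e-04 -9.99997340e-01] q [-0.47  0.46  0.42  2.12 -0.31  0.62  1.02] w 0.053992898386384824 F [-3.5  1.8 16.7] [ 0.44  0.62 -0.  ]
delta mm [ 0.92296701 -0.57312401  1.62837898]
px [291.07767 291.4856 ] score 0.9824872016906738 travel mm 0.1325301766180984 lateral -0.008810183924942157
```

drive_tool(deltas=[0,0,-1.5,0,0,0,45,0,0,0,0,0,0,45])

```text
t: 3.8
position: [0.4758, 0.0246, 0.0542]
tool_rot: [0.001, 0.356, 0.935, 0.0]
force: [7.1, 2.3, -12.4]
gripper_width: 0.0537
```

drive_tool(deltas=[0,0,0,0,0,4,45,0,0,0,0,0,4,45,0,0,0,0,0,4,45,0,0,0,0,0,0,45])

```text
t: 4.13
position: [0.4757, 0.0244, 0.0541]
tool_rot: [0.001, 0.453, 0.891, 0.0]
force: [4.2, 1.3, -7.1]
gripper_width: 0.0536
```

```bash
python3 -c "
from go import *
rel([.475,.0248,.052]);disc('s4')"
```

```text
t 4.1333 pos [0.4757 0.0244 0.0541] jaw 36.09570040947354 z [ 1.24066974e-03 -1.09760660e-04 -9.99999224e-01] q [-0.51  0.46  0.48  2.12 -0.36  0.63  0.84] w 0.05359383077621742 F [ 4.2  1.3 -7.1] [ 0.35 -1.13  0.01]
delta mm [ 0.70478717 -0.32986124  2.12301073]
px [291.18835 291.51642] score 0.9315559267997742 travel mm 0.275819726076409 lateral -0.1409086861055328
```

drive_tool(deltas=[0,0,0,0,0,4,45,0,0,0,0,0,4,45,0,0,0,0,0,4,45,0,0,0,0,0,0,45])

```text
t: 4.52
position: [0.4755, 0.0243, 0.0541]
tool_rot: [0.0, 0.543, 0.84, 0.0]
force: [4.0, 0.7, -5.6]
gripper_width: 0.0536
```

Run:
```python
from go import *
rel([.475,.0248,.052]);disc('s5')
a=[cv2.resize(cv2.imread(f"pics/{n}.png")[240:345,230:350],(400,350)) for n in("s3","s5")]
cv2.imwrite("pics/c5.png",np.hstack(a))
```

```text
t 4.5167 pos [0.4755 0.0243 0.0541] jaw 24.182634931542445 z [ 9.16720271e-04 -1.25482243e-04 -9.99999572e-01] q [-0.56  0.47  0.53  2.12 -0.4   0.64  0.67] w 0.05364319057954156 F [ 4.   0.7 -5.6] [ 0.11 -0.91 -0.04]
delta mm [ 0.65834439 -0.28303155  2.11525714]
px [291.22943 291.549  ] score 0.8633438348770142 travel mm 0.31020520521638456 lateral -0.23915934712203757
```

View pics/c5.png

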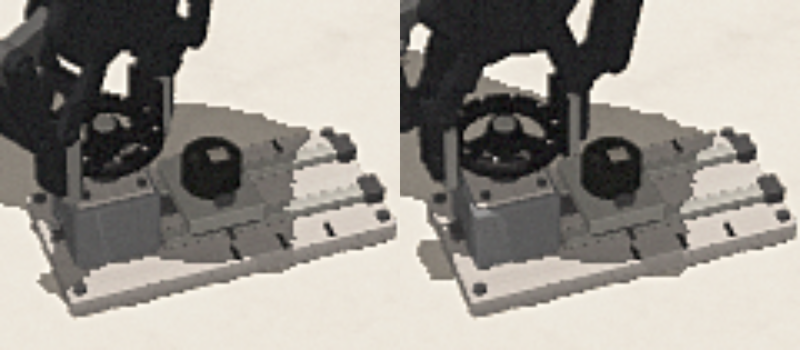

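The spokes turned with the gripper (24° so far) and the carriage has not moved, so it is still in the slack. Continuing in small steps.

drive_tool(deltas=[0,0,0,0,0,4,45,0,0,0,0,0,3,45,0,0,0,0,0,0,45])

```text
t: 4.82
position: [0.4754, 0.0243, 0.0541]
tool_rot: [0.0, 0.592, 0.806, 0.0]
force: [3.5, 0.3, -3.4]
gripper_width: 0.0538
```

```bash
python3 -c "
from go import *
rel([.475,.0248,.052]);disc('s6')"
```

```text
t 4.8167 pos [0.4754 0.0243 0.0541] jaw 17.342971530688065 z [ 5.83221211e-04 -2.19750162e-05 -9.99999830e-01] q [-0.58  0.48  0.56  2.12 -0.42  0.64  0.57] w 0.05377899463029784 F [ 3.5  0.3 -3.4] [ 0.23 -0.8  -0.03]
delta mm [ 0.63596883 -0.21167811  2.05591033]
px [291.6573 291.5152] score 0.8277320265769958 travel mm 0.9998620838844653 lateral -0.39372013218063684
```

drive_tool(deltas=[0,0,0,0,0,4,45,0,0,0,0,0,3,45,0,0,0,0,0,0,45])

```text
t: 5.12
position: [0.4753, 0.0242, 0.054]
tool_rot: [0.0, 0.64, 0.768, 0.0]
force: [1.6, 1.5, 0.6]
gripper_width: 0.0535
```

```bash
python3 -c "
from go import *
rel([.475,.0248,.052]);disc('s7')"
```

```text
t 5.1167 pos [0.4753 0.0242 0.054 ] jaw 10.36512243612006 z [ 3.27183948e-04  1.97411332e-05 -9.99999946e-01] q [-0.6   0.49  0.59  2.12 -0.45  0.65  0.48] w 0.053496115837283156 F [1.6 1.5 0.6] [ 0.26 -0.53 -0.04]
delta mm [ 0.63530869 -0.15095174  2.02437507]
px [294.38766 290.7079 ] score 0.8028327226638794 travel mm 5.937206171819651 lateral -0.0028579363037419
```

The carriage has started: +4.9 mm over the last 7°, which matches 40 mm/rad. It is now at about 5.7 mm, so about 27.5° remain.

drive_tool(deltas=[0,0,0,0,0,4,45,0,0,0,0,0,4,45,0,0,0,0,0,4,45,0,0,0,0,0,4,45,0,0,0,0,0,4,45,0,0,0,0,0,0,45])

```text
t: 5.67
position: [0.4749, 0.0242, 0.0539]
tool_rot: [-0.0, 0.764, 0.645, -0.0]
force: [-1.4, 0.7, 6.1]
gripper_width: 0.0537
```

Run:
```python
from go import *
rel([.475,.0248,.052]);disc('s8')
cv2.imwrite("pics/c8.png",cv2.resize(cv2.imread("pics/s8.png")[240:345,230:350],(800,600)[0:1]*1+(700,) if 0 else (680,595),interpolation=cv2.INTER_CUBIC))
```

```text
t 5.6667 pos [0.4749 0.0242 0.0539] jaw -9.681803570545092 z [-4.64153184e-04  3.75078895e-05 -9.99999892e-01] q [-0.67  0.52  0.68  2.13 -0.52  0.67  0.19] w 0.05366001827213975 F [-1.4  0.7  6.1] [ 0.2   0.13 -0.01]
delta mm [ 0.65541848 -0.02268998  1.91058147]
px [302.47772 288.96692] score 0.7597216963768005 travel mm 20.06655742237297 lateral -0.36267151152635363
```

View pics/c8.png

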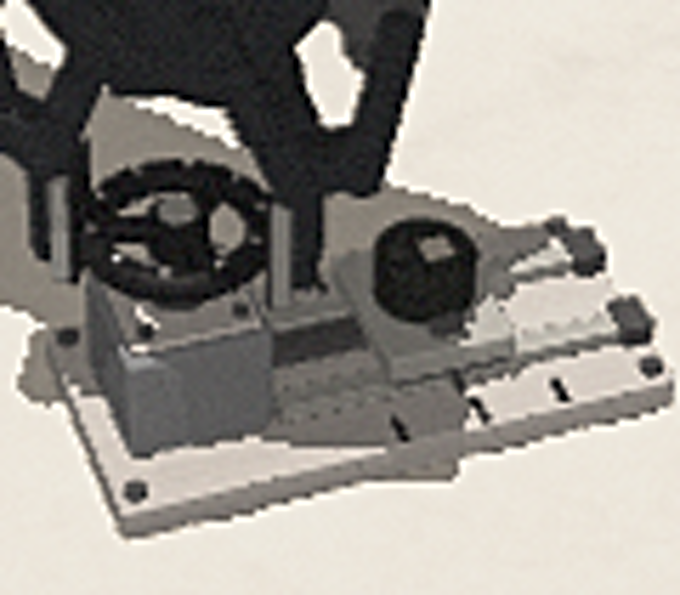

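The carriage is at about 19.7 mm by both the turn and the picture, just short of the middle mark. 7.6° more.

drive_tool(deltas=[0,0,0,0,0,4,45,0,0,0,0,0,3.6,45,0,0,0,0,0,0,45,0,0,0,0,0,0,45])

```text
t: 6.05
position: [0.4748, 0.0242, 0.0539]
tool_rot: [-0.0, 0.804, 0.595, -0.0]
force: [-1.8, 1.3, 7.0]
gripper_width: 0.054
```

```bash
python3 -c "
from go import *
rel([.475,.0248,.052]);disc('s9')"
```

```text
t 6.05 pos [0.4748 0.0242 0.0539] jaw -17.01031825703116 z [-7.32437782e-04  1.84141987e-04 -9.99999715e-01] q [-0.7   0.53  0.71  2.13 -0.55  0.68  0.09] w 0.05404618690899914 F [-1.8  1.3  7. ] [0.19 0.33 0.02]
delta mm [0.61260855 0.0290419  1.92261483]
px [305.3006 288.2179] score 0.7837918400764465 travel mm 25.16021349590879 lateral -0.15694320956950783
```

Travel is about 25 mm. Opening and lifting away.

drive_tool(deltas=[0,0,0,0,0,0,85,0,0,0,0,0,0,85,0,0,0,0,0,0,85,0,0,0,0,0,0,85,0,0,0,0,0,0,85,0,0,0,0,0,0,85])

```text
t: 6.6
position: [0.4751, 0.0241, 0.0538]
tool_rot: [0.0, 0.805, 0.593, -0.0]
force: [0.5, 0.1, 0.7]
gripper_width: 0.085
```

drive_tool(deltas=[0,0,-10,0,0,0,85,0,0,-25,0,0,0,85,0,0,-30,0,0,0,85,0,0,-30,0,0,0,85,0,0,-25,0,0,0,85,0,0,-10,0,0,0,85,0,0,0,0,0,0,85,0,0,0,0,0,0,85])

```text
t: 7.27
position: [0.4751, 0.0245, 0.184]
tool_rot: [-0.0, 0.805, 0.593, 0.0]
force: [0.7, -0.2, 0.0]
gripper_width: 0.0851
```

Run:
```python
from go import *
rel([.475,.0248,.052]);disc('s10')
cv2.imwrite("pics/c10.png",cv2.resize(cv2.imread("pics/s10.png")[240:345,230:350],(680,595),interpolation=cv2.INTER_CUBIC))
```

```text
t 7.2667 pos [0.4751 0.0245 0.184 ] jaw -17.251956466661227 z [ 6.49405772e-04  7.77252754e-04 -9.99999487e-01] q [-0.9   0.3   0.92  2.05 -0.3   0.93 -0.12] w 0.08512210066854377 F [ 0.7 -0.2  0. ] [-0.02 -0.03  0.09]
delta mm [ 1.07688780e-01 -1.97795211e-01  1.32015052e+02]
px [305.27853 288.27606] score 0.9219474792480469 travel mm 25.070338759298625 lateral -0.2812778260682986
```

View pics/c10.png

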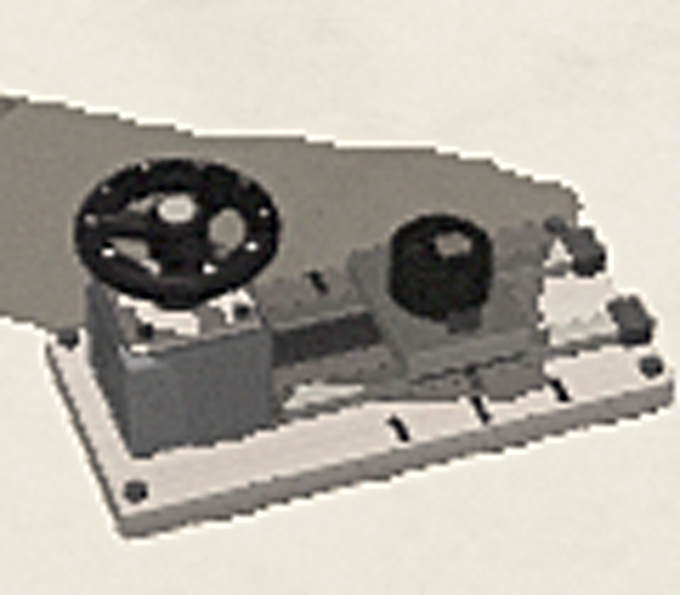

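The gripper is clear, and the pointer at about (475,375) in the crop lines up with the middle mark at (481,408). Handing in.

```bash
python3 -c "
from h import *
arm.job_done()"
```

```text
the job is handed in; nothing more can be done
```

I turned the handwheel on the resin-mount stage clockwise. It ran slack for about 30° before the carriage started, then I fed about 36° more, opened the gripper and lifted clear.

- **Carriage position:** the last picture puts travel at 25.1 mm, with the pointer at the middle mark. The turn counted from where the carriage started gives about 24.8 mm, so the two agree.
- **Gripper:** it was open and about 130 mm above where it had gripped, with the force on it below 1 N. The job was handed in at about 7.3 s.
- **Forces:** the force on the tool reached 17 N while gripping the wheel and was small afterwards. I saw no contact with the carriage or the other stage.
- **Disagreement:** while measuring, the two cameras placed the stage's near-edge marks 2–5 mm apart sideways. I took the wheel centre from both views together, and it matched the position predicted from the marks.

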